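# Assemble the wooden toy layer cake on its display board

### The arm

A 6-joint arm with a two-finger parallel gripper is mounted at the origin on the work surface. World frame = base frame: x ahead of the robot, y to its left, z up, the work surface at z = 0. Lengths are in mm, angles in rad, forces in N, time in s.
With the tool pointing down it reaches from about 325 to 775 mm from the base axis. Payload 5.5 kg.
Tool frame: the origin (TCP) lies at the very end of the fingers, on their centre line; the grasp point (between the pads) lies 19 mm behind it; z points along the fingers, y is the line along which they close (so a half turn about z gives the same grasp; the last joint's range is limited). The gripper opens to 88 mm and grips with 3 to 60 N. Pads are 20 mm wide; open, the fingers measure 115 mm over their backs; the gripper's body (75 mm by 178 mm) begins 61 mm behind the grasp point.
Start: joints at [1.146, 0.091, 1.231, -0, 1.82, -0.057], TCP at [215.743, 559.885, 222.631] pointing down, gripper open.
Joint ranges: [-2.87, 2.87], [-0.86, 2.18], [0.17, 2.46], [-1.51, 4.65], [0.06, 2.69], [-2.65, 2.65]. Speed limits (rad/s): [2.57, 2.57, 3.01, 3.14, 3.14, 3.14].

### API

Orientations are given as a unit quaternion [x, y, z, w].
In Python, from cell import * gives the robot as it stands.
- The arm moves only by the tool servo_tool, never from a script. Its argument "commands" is a list of rows, each a list of 5 numbers: the closure, from 0 (fully open) to 1 (shut), then the shift along the tool's x, y, z each as a share of 60 mm, from -1 to 1, then the turn about the tool's z as a share of 60 degrees, from -1 to 1. A call has 1 to 20 rows; each row shifts and turns the commanded pose from where the row before left it, along the tool's axes as they then stand; what a row does not reach is not made up. A row lasts 1/8 s, in which the tool goes at most 62.5 mm and 10.7 degrees, less where a joint would pass 70% of its speed; a pose out of reach is approached as far as the arm can. A call with a number of a shift or a turn outside -1 to 1 is refused whole. A call with a gripper value outside its range is refused whole. The fingers move at their own pace and stop on an object; "grip_force" is the grip in N (left out, the last holds). Time passes only in rows, so rows that do not move let the fingers close. It gives the time, the measured TCP pose, the force, the opening and the grip force at its end, in the units of the state.
- get_state(): the state, without advancing time (a new reading comes with each control period).
- read_camera(name): name is "side" or "top" or "wrist"; returns a dict with "image" (480x640x3 uint8, red, green, blue), "fx", "fy", "cx", "cy" (pixels), "pose" (4x4, takes a point from camera to world coordinates). Camera axes: x right, y down, z forward; pixel columns grow to the right and rows downward; lengths in mm; the calibration is good to about 2 mm. The wrist camera is an equidistant fisheye: a pixel r from the principal point sees the ray r / f radians off the axis. A picture is of the moment at which its call begins. There is no depth.
- finish_job(): hands the job in; it is judged then, once.
The state is a dict: "clock": time; "q": joint angles; "qd": joint speeds; "joint_torque": joint torques, N m; "ee_pos": TCP position; "tcp_rot": TCP orientation; "wrist_force": force on the tool from outside, world axes, zero at the start; "wrist_torque": the same for the moment, N m; "opening": finger opening in mm; "gripper_force": force on a finger pad.
Only numpy, scipy, OpenCV 4.12 (cv2) and the standard library are available. Lean on these libraries where they do the work, as an engineer would, in place of code of your own. Each camera call takes 0.05 s, during which the arm holds its last target. There are 200 camera calls.

### The job

In the toy workshop, put together the wooden toy cake as a neat centred stack: push the big raspberry-red tier, which lies off to one side on the round display board, into the middle of the board, and set the small mint-green tier upright, red cherry up, on the middle of the big tier. Put the small tier down, do not drop it, and leave the tin, the thread cone and the paint jar standing where they are.

Things in the scene. Friction and masses are not known exactly. Their poses are not given: they have to be found in the camera images.
- board: Round light-wood display board, 184 mm across, 18 mm thick, fixed to the table, with a thin dark circle (168 mm across) near its rim. Origin: centre of its underside, z up; its top is at z = 18 mm. Its yaw means nothing.
- big_tier: Big cake tier: solid painted wooden disc, raspberry red with a cream band and a cream round (76 mm across) painted on the middle of its top, 110 mm across, 22 mm thick, about 160 g; too wide to grasp across. Lies loose and flat on the board, its centre 28 to 42 mm off the board's centre. Origin: centre of its underside, z up.
- small_tier: Small cake tier: solid painted wooden disc, mint green with a cream band, 64 mm across, 22 mm thick, about 70 g, with a red cherry (16 mm across, 6 mm high) at the centre of its top. Stands on the table beside the board, to the left or right. Origin: centre of its underside, z up towards the cherry.
- tin: Bystander: closed round tin, blue with a metal lid, 82 mm across, 32 mm high, on the other side of the board. Origin: centre of its underside.
- thread: Bystander: upright cone of white thread, 62 mm across at the foot, 106 mm high. Origin: centre of its underside.
- jar: Bystander: closed jar of red paint with a white cap, 54 mm across, 70 mm high. Origin: centre of its underside.
Mind the look-alikes: they are no part of the job. Leave any black look-alike of the big_tier alone.

How it is judged:
By the outcome, as a careful person would: the job done as asked, in the order asked, and still so for the second after the job is handed in, with the robot touching nothing.
It also fails if it takes over 45 s, if anything falls off the work surface, if the arm or the gripper's body presses on something with over 40 N, if the wrist force passes 120 N, or if a joint passes its speed limit or range.

## Working session

There is one attempt and no reset: what is moved stays moved. The work goes in short steps, Python scripts to look and compute and a tool call to move; the robot and the scene stay as the last step left them, time stands still between calls to the robot, and variables do not carry over. Pictures are saved under pics/ and viewed, at most 10 in all, crops included, and the job is handed in when it is done.

Besides the shell and the picture viewer there is one more tool, called after "Request:" as a command line: name --pt "numbers of a row" for each row, then --argument value for the rest. servo_tool: Moves the arm, as the interface text tells. Shift numbers are shares of 60 mm and turn numbers shares of 60 degrees, none past 1 either way. Its arguments: {"type":"object","properties":{"commands":{"type":"array","items":{"type":"array","items":{"type":"number","minimum":-1,"maximum":1}}},"grip_force":{"type":"number"}},"required":["commands"]}

```bash
mkdir -p pics; ls
python3 - <<'E'
from cell import *
import cv2,numpy as np
s=get_state();print(s['clock'],s['ee_pos'],s['tcp_rot'],s['opening'])
for n in('top','side'):
    c=read_camera(n);cv2.imwrite(f'pics/{n}0.png',c['image'][:,:,::-1]);print(n,c['fx'],c['fy'],c['cx'],c['cy'],np.round(c['pose'],3).tolist())
    np.savez(f'{n}0.npz',**c)
E
```

```text
pics
0.0 [215.63112839 559.59301831 221.50252093] [ 1.82880924e-01  9.83134584e-01 -9.52906415e-04 -2.21693762e-04] 87.8500803765809
top 586.2775773372766 586.2775773372766 330.33610990585976 250.13455767739603 [[0.018, -0.998, 0.064, 506.268], [-1.0, -0.019, -0.008, 15.55], [0.009, -0.064, -0.998, 1104.648], [0.0, 0.0, 0.0, 1.0]]
side 514.282134239085 514.282134239085 326.2851645018183 241.01336816703375 [[-0.968, -0.109, 0.225, 386.724], [-0.249, 0.48, -0.841, 830.919], [-0.016, -0.871, -0.491, 532.921], [0.0, 0.0, 0.0, 1.0]]
```

View pics/top0.png

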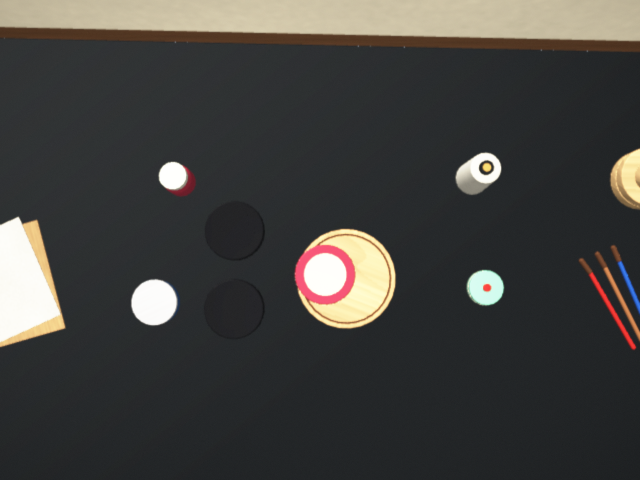

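View pics/side0.png

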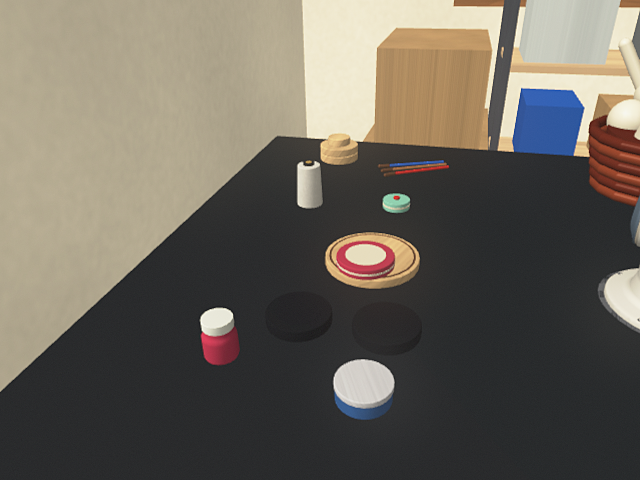

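The top view shows the big tier at about (325,274) on the board at (346,278), and the small tier upright with its cherry at (486,288). The tin is at (154,302), the jar at (175,178) and the thread cone at (480,174).

Candidates:
- **Big tier:** the raspberry tier (325,274), against the black look-alikes at (234,231) and (234,309).
- **Small tier:** the mint disc (486,288). The wooden disc stack at (632,180) is not part of the job.

I choose the raspberry tier and the mint disc.

```bash
cat > h.py <<'E'
import cv2,numpy as np
from scipy.optimize import least_squares
def ray(c,uv,z):
    uv=np.atleast_2d(uv).astype(float);P=c['pose']
    d=np.c_[(uv[:,0]-c['cx'])/c['fx'],(uv[:,1]-c['cy'])/c['fy'],np.ones(len(uv))]@P[:3,:3].T
    return (P[:3,3]+d*((z-P[2,3])/d[:,2])[:,None])[:,:2]
def circ(p):
    f=lambda q:np.hypot(p[:,0]-q[0],p[:,1]-q[1])-q[2]
    return least_squares(f,[*p.mean(0),50],loss='soft_l1',f_scale=1.).x
def masks(im):
    h=cv2.cvtColor(im,cv2.COLOR_RGB2HSV);H,S,V=[h[...,i].astype(int) for i in range(3)]
    red=((H>165)|(H<5))&(S>130)&(V>90)
    green=(H>60)&(H<95)&(S>40)&(V>100)
    wood=(H>8)&(H<28)&(S>40)&(V>100)
    white=(S<45)&(V>170)
    return {k:v.astype(np.uint8) for k,v in dict(red=red,green=green,wood=wood,white=white).items()}
def big(m,box):
    n=np.zeros_like(m);x0,y0,x1,y1=box;n[y0:y1,x0:x1]=m[y0:y1,x0:x1]
    cs,_=cv2.findContours(n,cv2.RETR_EXTERNAL,cv2.CHAIN_APPROX_NONE)
    return max(cs,key=cv2.contourArea)[:,0] if cs else None
def measure(c,box=(270,200,420,350),sbox=(440,250,530,330)):
    m=masks(c['image']);r={}
    t=big(m['red'],box);r['tier']=circ(ray(c,t,40))
    w=big(m['white'],box)
    if w is not None: r['round']=circ(ray(c,w,40))
    b=big(m['wood']|m['red']|m['white'],box);p=ray(c,b,18)
    far=np.hypot(*(p-r['tier'][:2]).T)>62;r['board']=circ(p[far])
    s=big(m['green'],sbox)
    if s is not None:r['small']=circ(ray(c,s,22))
    return r
E
python3 - <<'E'
from h import *
c=dict(np.load('top0.npz'))
for k,v in measure(c).items():print(k,v.round(1))
for n,uv,z in(('thread',(480,174),50),('tin',(154,302),32),('jar',(173,176),70),('blk',(234,231),22),('blk2',(234,309),22)):print(n,ray(c,uv,z).round())
cv2.imwrite('pics/crop.png',cv2.resize(c['image'][200:350,270:530,::-1],None,fx=3,fy=3))
E
```

```text
tier [531.2  17.1  53.1]
round [531.   16.5  37.4]
board [524.9 -22.1  91.7]
small [ 513.5 -278.6   29.7]
thread [[ 718. -263.]]
tin [[475. 326.]]
jar [[700. 290.]]
blk [[608. 186.]]
blk2 [[464. 182.]]
```

View pics/crop.png

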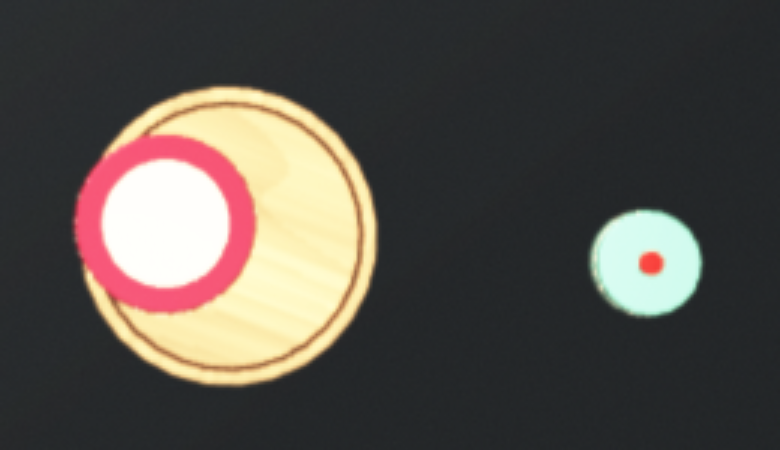

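The crop confirms the choice: the raspberry ring with its cream round is the big tier, and the mint disc with the red cherry on top is the small tier. The tier's offset from the board centre is (6, 39) mm, which fits the stated 28–42 mm. I'll push along the direction (-0.157, -0.988) with the disc nested between the part-closed fingers. First I turn the tool.

Request:
servo_tool --pt "0.25 0 0 0 0.1625" --pt "0.25 0 0 0 0.1625" --pt "0.25 0 0 0 0.1625" --pt "0.25 0 0 0 0.1625" --pt "0.25 0 0 0 0.1625" --pt "0.25 0 0 0 0.1625" --pt "0.25 0 0 0 0.1625" --pt "0.25 0 0 0 0.1625" --pt "0.25 0 0 0 0"

```text
clock: 1.23
ee_pos: [215.7, 559.7, 222.0]
tcp_rot: [0.76, 0.65, -0.0, 0.0]
wrist_force: [-0.9, 0.0, -0.5]
opening: 66.0
gripper_force: 0.0
```

```bash
cat > t.py <<'E'
from cell import *
import sys,numpy as np
from scipy.spatial.transform import Rotation as R
s=get_state();M=R.from_quat(s['tcp_rot']).as_matrix()
print('t',s['clock'],'p',np.round(s['ee_pos'],1),'open',round(s['opening'],1),'ty ang',np.degrees(np.arctan2(M[1,1],M[0,1])).round(1))
g=np.array(list(map(float,sys.argv[1:4])));d=M.T@(g-s['ee_pos']);print('tool mm',d.round(1),'units',(d/60).round(3))
E
python3 t.py 542 87 100
```

```text
t 1.225 p [215.7 559.7 222. ] open 66.0 ty ang -9.0
tool mm [-415.8  396.2  122.4] units [-6.931  6.603  2.039]
```

Request:
servo_tool --pt "0.25 -0.46 0.44 0.09 0" --pt "0.25 -0.46 0.44 0.09 0" --pt "0.25 -0.46 0.44 0.09 0" --pt "0.25 -0.46 0.44 0.09 0" --pt "0.25 -0.46 0.44 0.09 0" --pt "0.25 -0.46 0.44 0.09 0" --pt "0.25 -0.46 0.44 0.09 0" --pt "0.25 -0.46 0.44 0.09 0" --pt "0.25 -0.46 0.44 0.09 0" --pt "0.25 -0.46 0.44 0.09 0" --pt "0.25 -0.46 0.44 0.09 0" --pt "0.25 -0.46 0.44 0.09 0" --pt "0.25 -0.46 0.44 0.09 0" --pt "0.25 -0.46 0.44 0.09 0" --pt "0.25 -0.46 0.44 0.09 0" --pt "0.25 0 0 0 0" --pt "0.25 0 0 0 0"

```text
clock: 3.35
ee_pos: [541.2, 89.1, 141.5]
tcp_rot: [0.76, 0.65, -0.0, -0.0]
wrist_force: [-1.0, 0.6, 0.6]
opening: 65.7
gripper_force: 0.0
```

```bash
python3 t.py 542 87 24
```

```text
t 3.35 p [541.2  89.1 141.5] open 65.7 ty ang -9.0
tool mm [ -1.9   1.2 117.5] units [-0.032  0.02   1.959]
```

Request:
servo_tool --pt "0.25 0 0.02 0.4 0" --pt "0.25 0 0 0.4 0" --pt "0.25 0 0 0.4 0" --pt "0.25 0 0 0.4 0" --pt "0.25 0 0 0.25 0" --pt "0.25 0 0 0.11 0" --pt "0.25 0 0 0 0" --pt "0.25 0 0 0 0"

```text
clock: 4.35
ee_pos: [543.3, 88.6, 25.2]
tcp_rot: [0.761, 0.649, 0.001, 0.0]
wrist_force: [-0.1, -0.7, 0.6]
opening: 66.0
gripper_force: 0.0
```

```bash
python3 t.py 533.4 31.3 24
python3 - <<'E'
from cell import *
from h import *
c=read_camera('top');cv2.imwrite('pics/top1.png',cv2.resize(c['image'][180:360,220:540,::-1],None,fx=2,fy=2))
E
```

```text
t 4.35 p [543.3  88.6  25.2] open 66.0 ty ang -9.1
tool mm [-58.1  -0.8   1.1] units [-0.969 -0.013  0.019]
```

View pics/top1.png

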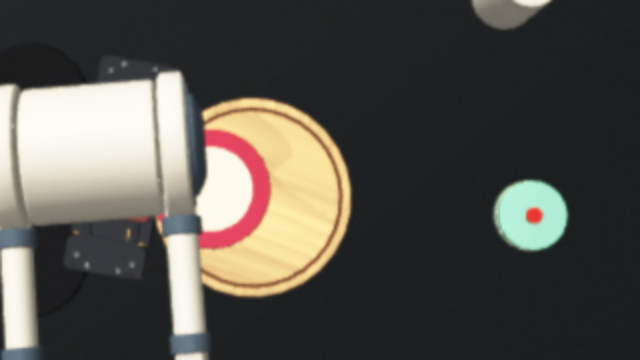

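The arm hides part of the tier at crop (205,190), while the right rim of the board stays clear. I'll push slowly, stop slightly short, back off, raise the tool and measure.

Request:
servo_tool --pt "0.25 -0.08 0 0 0" --pt "0.25 -0.08 0 0 0" --pt "0.25 -0.06 0 0 0" --pt "0.25 -0.06 0 0 0" --pt "0.25 -0.06 0 0 0" --pt "0.25 -0.06 0 0 0" --pt "0.25 -0.06 0 0 0" --pt "0.25 -0.06 0 0 0" --pt "0.25 -0.06 0 0 0" --pt "0.25 -0.06 0 0 0" --pt "0.25 -0.06 0 0 0" --pt "0.25 -0.06 0 0 0" --pt "0.25 -0.06 0 0 0" --pt "0.25 -0.05 0 0 0" --pt "0.25 -0.04 0 0 0" --pt "0.25 -0.03 0 0 0" --pt "0.25 0 0 0 0" --pt "0.25 0 0 0 0"

```text
clock: 6.65
ee_pos: [533.8, 32.6, 24.1]
tcp_rot: [0.761, 0.649, -0.0, 0.0]
wrist_force: [0.1, -0.6, 0.3]
opening: 66.3
gripper_force: 0.0
```

```bash
python3 t.py 533.4 31.3 24
python3 - <<'E'
from cell import *
from h import *
c=read_camera('top')
try:
  for k,v in measure(c).items():print(k,v.round(1))
except Exception as e:print(e)
E
```

```text
t 6.65 p [533.8  32.6  24.1] open 66.3 ty ang -9.1
tool mm [-1.4 -0.2  0.1] units [-0.023 -0.003  0.001]
tier [527.4 -25.7  45.9]
round [556.4  33.2  73. ]
board [522.4  -0.8 105.3]
small [ 513.  -281.1   32.1]
```

Request:
servo_tool --pt "0.25 0.1 0 0 0" --pt "0.25 0.2 0 0 0" --pt "0.25 0.2 0 0 0" --pt "0.25 0 0 -0.5 0" --pt "0.25 0 0 -0.6 0" --pt "0.25 0.5 0 -0.4 0" --pt "0.25 0.5 0 0 0" --pt "0.25 0.5 0 0 0" --pt "0.25 0.5 0 0 0" --pt "0.25 0 0 0 0"

```text
clock: 7.95
ee_pos: [557.2, 183.3, 113.7]
tcp_rot: [0.76, 0.65, -0.0, -0.0]
wrist_force: [0.5, -0.1, 0.3]
opening: 65.7
gripper_force: 0.0
```

```bash
python3 - <<'E'
from cell import *
from h import *
for i in range(2):
  c=read_camera('top')
  for k,v in measure(c).items():print(k,v.round(1))
cv2.imwrite('pics/top2.png',cv2.resize(c['image'][180:360,220:540,::-1],None,fx=2,fy=2))
E
python3 t.py 533.4 50 24
```

```text
tier [527.1 -19.8  53. ]
round [526.8 -20.   36.6]
board [525.  -22.1  91.4]
small [ 512.9 -281.1   32. ]
tier [527.1 -19.9  53. ]
round [526.8 -20.   36.6]
board [525.  -22.1  91.4]
small [ 512.9 -281.2   32. ]
t 8.05 p [557.2 181.2 113.8] open 65.9 ty ang -9.0
tool mm [-133.2   -3.    89.9] units [-2.22  -0.049  1.498]
```

View pics/top2.png

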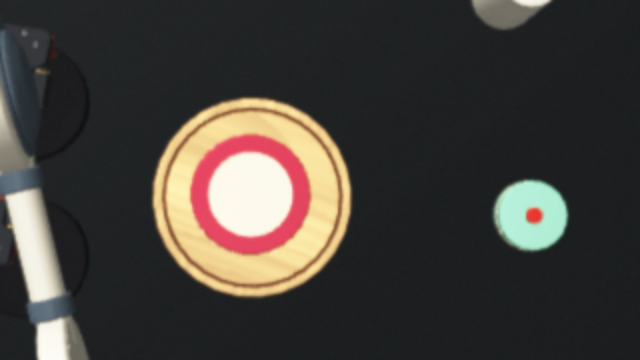

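The big tier is now almost centred, at crop (251,194) against the board at (252,197), about 2 mm off in both x and y. I'll nudge it once more with the same nest, aiming for a final TCP of (531.8, 30.5).

```bash
python3 t.py 535.6 54.2 24
```

```text
t 8.05 p [557.2 181.2 113.8] open 65.9 ty ang -9.0
tool mm [-128.7   -1.4   89.9] units [-2.145 -0.024  1.498]
```

Request:
servo_tool --pt "0.25 -0.5 -0.02 0 0" --pt "0.25 -0.5 0 0 0" --pt "0.25 -0.6 0 0 0" --pt "0.25 -0.4 0 0 0" --pt "0.25 -0.12 0 0.5 0" --pt "0.25 0 0 0.5 0" --pt "0.25 0 0 0.35 0" --pt "0.25 0 0 0.15 0" --pt "0.25 0 0 0 0" --pt "0.25 0 0 0 0"

```text
clock: 9.3
ee_pos: [536.9, 55.3, 25.4]
tcp_rot: [0.761, 0.649, 0.001, 0.001]
wrist_force: [-0.1, 0.0, 0.1]
opening: 65.7
gripper_force: 0.0
```

```bash
python3 t.py 531.8 30.5 24
```

```text
t 9.3 p [536.9  55.3  25.4] open 65.7 ty ang -9.1
tool mm [-25.3  -1.1   1.3] units [-0.422 -0.019  0.022]
```

Now push to the target, then back off and raise the tool the same way as before.

Request:
servo_tool --pt "0.25 -0.1 -0.02 0.01 0" --pt "0.25 -0.08 0 0 0" --pt "0.25 -0.06 0 0 0" --pt "0.25 -0.05 0 0 0" --pt "0.25 -0.05 0 0 0" --pt "0.25 -0.04 0 0 0" --pt "0.25 -0.04 0 0 0" --pt "0.25 0 0 0 0" --pt "0.25 0 0 0 0" --pt "0.25 0 0 0 0"

```text
clock: 10.55
ee_pos: [531.0, 30.8, 23.4]
tcp_rot: [0.761, 0.649, -0.0, -0.0]
wrist_force: [0.1, -0.5, -0.0]
opening: 65.9
gripper_force: 0.1
```

Request:
servo_tool --pt "0.25 0.1 0 0 0" --pt "0.25 0.2 0 0 0" --pt "0.25 0.2 0 0 0" --pt "0.25 0 0 -0.5 0" --pt "0.25 0 0 -0.6 0" --pt "0.25 0.5 0 -0.4 0" --pt "0.25 0.5 0 0 0" --pt "0.25 0.5 0 0 0" --pt "0.25 0.5 0 0 0" --pt "0.25 0 0 0 0"

```text
clock: 11.8
ee_pos: [554.4, 181.3, 113.1]
tcp_rot: [0.76, 0.65, -0.0, -0.0]
wrist_force: [0.6, -0.6, -0.5]
opening: 66.0
gripper_force: 0.0
```

```bash
python3 - <<'E'
from cell import *
from h import *
c=read_camera('top')
for k,v in measure(c).items():print(k,v.round(1))
m=masks(c['image'])['red'].copy();m[:, :470]=0;m[:,500:]=0;m[:270]=0;m[310:]=0
M=cv2.moments(m);print('cherry',ray(c,[M['m10']/M['m00'],M['m01']/M['m00']],27).round(1))
E
python3 t.py 512.9 -281 100
```

```text
tier [525.4 -22.6  53.1]
round [525.1 -22.7  36.6]
board [525.  -22.1  91.4]
small [ 512.9 -281.1   32. ]
cherry [[ 512.8 -281.5]]
t 11.85 p [554.4 180.  113.1] open 66.0 ty ang -8.9
tool mm [-461.8   30.7   13.3] units [-7.697  0.511  0.222]
```

The big tier is now within 0.7 mm of the board centre. The nest runs suggest that camera x reads about 2 mm more than robot x. I'll go over the small tier at about robot (510.6, -281).

Request:
servo_tool --pt "0 -0.3 0.03 -0.2 0" --pt "0 -0.48 0.03 0 0" --pt "0 -0.48 0.03 0 0" --pt "0 -0.48 0.03 0 0" --pt "0 -0.48 0.03 0 0" --pt "0 -0.48 0.03 0 0" --pt "0 -0.48 0.03 0 0" --pt "0 -0.48 0.03 0 0" --pt "0 -0.48 0.03 0 0" --pt "0 -0.48 0.03 0 0" --pt "0 -0.48 0.03 0 0" --pt "0 -0.48 0.03 0 0" --pt "0 -0.48 0.03 0 0" --pt "0 -0.48 0.03 0 0" --pt "0 -0.48 0.03 0 0" --pt "0 -0.48 0.03 0 0" --pt "0 -0.18 0 0.2 0" --pt "0 0 0 0.3 0" --pt "0 0 0 0.3 0" --pt "0 0 0 0 0"

```text
clock: 14.35
ee_pos: [509.3, -279.0, 74.3]
tcp_rot: [0.76, 0.649, -0.001, -0.002]
wrist_force: [0.5, -0.0, -0.0]
opening: 87.9
gripper_force: 0.0
```

```bash
python3 t.py 510.6 -281.2 5
python3 - <<'E'
from cell import *
from h import *
c=read_camera('wrist');cv2.imwrite('pics/w1.png',c['image'][:,:,::-1]);np.savez('w1.npz',**c)
E
```

```text
t 14.35 p [ 509.3 -279.    74.3] open 87.9 ty ang -9.0
tool mm [-2.1  2.  69.3] units [-0.034  0.033  1.155]
```

View pics/w1.png

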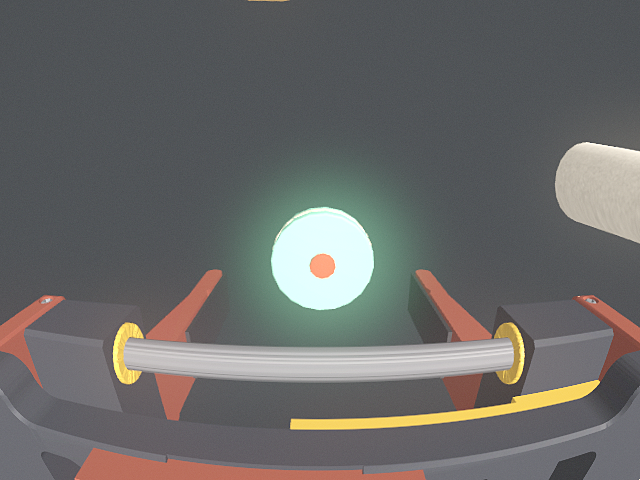

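The wrist view shows the cherry at (322,265), with the mint disc midway between the fingertips at columns 215 and 424. I'll check its position with the fisheye model.

```bash
cat >> h.py <<'E'
def fray(c,uv,z):
    d=np.array(uv,float)-[c['cx'],c['cy']];r=np.hypot(*d);t=r/c['fx'];P=c['pose']
    v=P[:3,:3]@np.array([*(d/r*np.sin(t)),np.cos(t)]);return (P[:3,3]+v*(z-P[2,3])/v[2])
E
python3 - <<'E'
from h import *
c=dict(np.load('w1.npz'));print(fray(c,(322,265.5),27).round(1),c['pose'][:3,3])
E
```

```text
[ 511.1 -282.7   27. ] [ 521.66529454 -207.99986325  237.31579749]
```

Request:
servo_tool --pt "0 -0.04 0.03 0.3 0" --pt "0 0 0 0.4 0" --pt "0 0 0 0.25 0" --pt "0 0 0 0.15 0" --pt "0 0 0 0.05 0" --pt "0 0 0 0 0" --pt "0 0 0 0 0"

```text
clock: 15.28
ee_pos: [512.3, -283.7, 9.3]
tcp_rot: [0.761, 0.649, 0.0, 0.001]
wrist_force: [0.1, 0.0, 0.2]
opening: 87.6
gripper_force: 0.0
```

```bash
python3 t.py 510.6 -281.5 5
```

```text
t 15.275 p [ 512.3 -283.7    9.3] open 87.6 ty ang -9.1
tool mm [ 1.9 -2.   4.3] units [ 0.031 -0.034  0.072]
```

Request:
servo_tool --pt "0 0.03 -0.02 0.06 0" --pt "0 0 0 0 0" --pt "1 0 0 0 0" --pt "1 0 0 0 0" --pt "1 0 0 0 0" --pt "1 0 0 0 0" --pt "1 0 0 0 0" --pt "1 0 0 0 0" --pt "1 0 0 0 0" --grip_force 15

```text
clock: 16.4
ee_pos: [511.0, -281.4, 4.9]
tcp_rot: [0.761, 0.649, 0.0, 0.0]
wrist_force: [-0.2, 0.5, 0.6]
opening: 63.9
gripper_force: 15.0
```

```bash
python3 t.py 510.6 -281.5 5
python3 - <<'E'
from cell import *
from h import *
c=read_camera('wrist');m=masks(c['image'])['red'];m[:200]=0;m[310:]=0;m[:,:280]=0;m[:,360:]=0
M=cv2.moments(m);uv=(M['m10']/M['m00'],M['m01']/M['m00']);print(M['m00'],uv,fray(c,uv,27))
E
```

```text
t 16.4 p [ 511.  -281.4    4.9] open 63.9 ty ang -9.1
tool mm [-0.1 -0.4 -0.1] units [-0.002 -0.007 -0.002]Traceback (most recent call last):
  File "<stdin>", line 4, in <module>
ZeroDivisionError: float division by zero
```

The grip is good, with the opening at 63.9 mm for a 64 mm disc. The camera displacement to the big tier is (+12.2, +258.8) mm, so the place TCP is about (523.2, -22.6), seated at z ≈ 45. I lift first.

Request:
servo_tool --pt "1 0 0 -0.1 0" --pt "1 0 0 -0.3 0" --pt "1 0 0 -0.4 0" --pt "1 0 0 -0.4 0" --pt "1 0 0 -0.3 0" --pt "1 0 0 0 0"

```text
clock: 17.2
ee_pos: [511.9, -282.0, 97.4]
tcp_rot: [0.761, 0.649, 0.001, 0.002]
wrist_force: [-0.5, 0.1, -1.1]
opening: 63.7
gripper_force: 15.0
```

```bash
python3 t.py 523.2 -22.6 90
```

```text
t 17.2 p [ 511.9 -282.    97.4] open 63.7 ty ang -9.1
tool mm [257.9 -29.8   6.9] units [ 4.299 -0.497  0.115]
```

Request:
servo_tool --pt "1 0.2 -0.04 0 0" --pt "1 0.4 -0.04 0 0" --pt "1 0.4 -0.05 0 0" --pt "1 0.4 -0.05 0 0" --pt "1 0.4 -0.05 0 0" --pt "1 0.4 -0.05 0 0" --pt "1 0.4 -0.05 0 0" --pt "1 0.4 -0.04 0 0" --pt "1 0.4 -0.04 0 0" --pt "1 0.4 -0.04 0 0" --pt "1 0.3 -0.04 0 0" --pt "1 0.2 0 0 0" --pt "1 0 0 0.1 0" --pt "1 0 0 0 0" --pt "1 0 0 0 0"

```text
clock: 19.08
ee_pos: [522.5, -22.6, 88.6]
tcp_rot: [0.761, 0.649, -0.0, -0.0]
wrist_force: [-0.3, -0.2, -1.4]
opening: 63.9
gripper_force: 15.0
```

```bash
python3 t.py 523.2 -22.6 60
python3 - <<'E'
from cell import *
from h import *
c=read_camera('wrist');cv2.imwrite('pics/w2.png',c['image'][:,:,::-1]);np.savez('w2.npz',**c)
E
```

```text
t 19.075 p [522.5 -22.6  88.6] open 63.9 ty ang -9.1
tool mm [ 0.1  0.7 28.6] units [0.002 0.011 0.477]
```

View pics/w2.png

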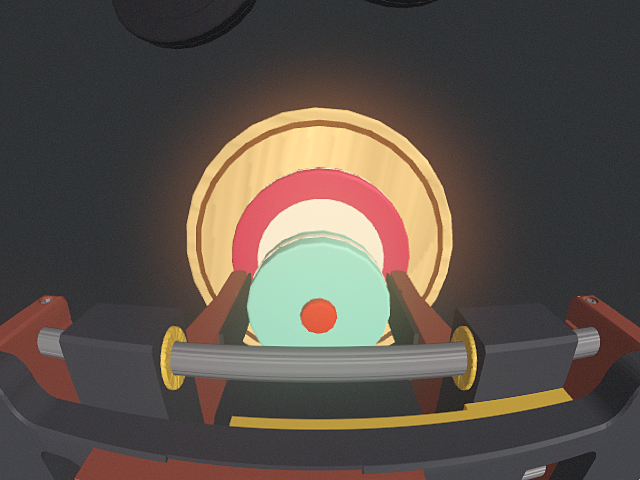

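The wrist view shows the held mint tier, level, with the cherry at (318,316). The red ring of the big tier spans columns 232–409 around column 320. I'll compare both in robot coordinates.

Run:
```python
from h import *
c=dict(np.load('w2.npz'))
h=cv2.cvtColor(c['image'],cv2.COLOR_RGB2HSV)
print('cherry',fray(c,(318.5,316),109).round(1))
m=(((h[...,0]>165))&(h[...,1]>100)&(h[...,2]>80)).astype(np.uint8)
k=big(m,(200,150,450,275))
up=np.array([[u,min(k[k[:,0]==u,1])] for u in np.unique(k[:,0])]);up=up[(up[:,0]>236)&(up[:,0]<405)]
p=np.array([fray(c,q,40)[:2] for q in up]);f=lambda q:np.hypot(p[:,0]-q[0],p[:,1]-q[1])-55
r=least_squares(f,[523,-22],loss='soft_l1');print('tier',r.x.round(1),np.abs(r.fun).mean().round(2))
w=((h[...,0]>8)&(h[...,0]<28)&(h[...,1]>60)&(h[...,2]>110)).astype(np.uint8)
k=big(w,(170,90,470,280))
up=np.array([[u,min(k[k[:,0]==u,1])] for u in np.unique(k[:,0])]);up=up[(up[:,0]>200)&(up[:,0]<440)]
p=np.array([fray(c,q,18)[:2] for q in up]);f=lambda q:np.hypot(p[:,0]-q[0],p[:,1]-q[1])-92
r=least_squares(f,[523,-22],loss='soft_l1');print('board',r.x.round(1),np.abs(r.fun).mean().round(2))
```

```text
cherry [522.7 -24.8 109. ]
tier [524.  -24.8] 0.26
board [523.2 -24. ] 0.23
```

Everything agrees to about 1 mm. I'll shift 0.7 mm in x and lower slowly.

Request:
servo_tool --pt "1 0 0.015 0.15 0" --pt "1 0 0 0.2 0" --pt "1 0 0 0.12 0" --pt "1 0 0 0.1 0" --pt "1 0 0 0.08 0" --pt "1 0 0 0.04 0" --pt "1 0 0 0 0" --pt "1 0 0 0 0"

```text
clock: 20.12
ee_pos: [523.7, -22.2, 47.8]
tcp_rot: [0.761, 0.649, 0.0, 0.0]
wrist_force: [0.2, -0.1, -1.1]
opening: 63.7
gripper_force: 15.0
```

```bash
python3 t.py 523.2 -22.6 45
```

```text
t 20.125 p [523.7 -22.2  47.8] open 63.7 ty ang -9.1
tool mm [-0.5 -0.4  2.8] units [-0.009 -0.007  0.046]
```

Request:
servo_tool --pt "1 0 0 0.015 0" --pt "1 0 0 0.015 0" --pt "1 0 0 0.01 0" --pt "1 0 0 0.005 0" --pt "1 0 0 0 0" --pt "1 0 0 0 0"

```text
clock: 20.88
ee_pos: [523.5, -22.1, 44.9]
tcp_rot: [0.761, 0.649, -0.0, 0.0]
wrist_force: [-1.3, 0.9, 1.1]
opening: 63.9
gripper_force: 15.0
```

The vertical force has gone from -1.1 to +1.1 N, so the tier is seated. I'll release gently, rise straight up, then clear the view.

Request:
servo_tool --pt "0.24 0 0 0 0" --pt "0.22 0 0 0 0" --pt "0.18 0 0 0 0" --pt "0.1 0 0 0 0" --pt "0.05 0 0 0 0" --pt "0.05 0 0 0 0" --pt "0.05 0 0 -0.2 0" --pt "0.05 0 0 -0.4 0" --pt "0.05 0 0 -0.5 0" --pt "0.05 0 0 -0.5 0" --pt "0.05 0.5 0 -0.2 0" --pt "0.05 0.6 0 0 0" --pt "0.05 0.7 0 0 0" --pt "0.05 0.7 0 0 0" --pt "0.05 0.7 0 0 0" --pt "0.05 0 0 0 0" --pt "0.05 0 0 0 0" --grip_force 5

```text
clock: 23.0
ee_pos: [553.8, 167.0, 153.3]
tcp_rot: [0.761, 0.649, -0.0, 0.0]
wrist_force: [-0.2, -0.1, 0.4]
opening: 83.3
gripper_force: 0.0
```

```bash
python3 t.py 523 -22 45
python3 - <<'E'
from cell import *
from h import *
c=read_camera('top');s=read_camera('side')
m=masks(c['image']);box=(270,200,420,350)
g=big(m['green'],box);print('small',circ(ray(c,g,62)).round(1))
r=m['red'].copy();t=big(r,box);print('tier',circ(ray(c,t,40)).round(1))
b=big(m['wood']|m['red']|m['white']|m['green'],box);print('board',circ(ray(c,b,18)).round(1))
u,v=g.mean(0).astype(int);q=np.zeros_like(r);q[v-8:v+9,u-8:u+9]=r[v-8:v+9,u-8:u+9];M=cv2.moments(q)
print('cherry',ray(c,[M['m10']/M['m00'],M['m01']/M['m00']],67).round(1))
a=cv2.resize(c['image'][180:360,230:450],(440,360));d=cv2.resize(s['image'][150:420,200:470],(360,360))
cv2.imwrite('pics/end.png',np.hstack([a,d])[:,:,::-1])
E
```

```text
t 23.0 p [553.8 167.  153.3] open 83.3 ty ang -9.1
tool mm [-191.5   -0.7  108.3] units [-3.192 -0.012  1.806]
small [524.9 -22.8  29.6]
tier [525.4 -22.6  53.1]
board [525.  -22.1  91.4]
cherry [[525. -23.]]
```

View pics/end.png

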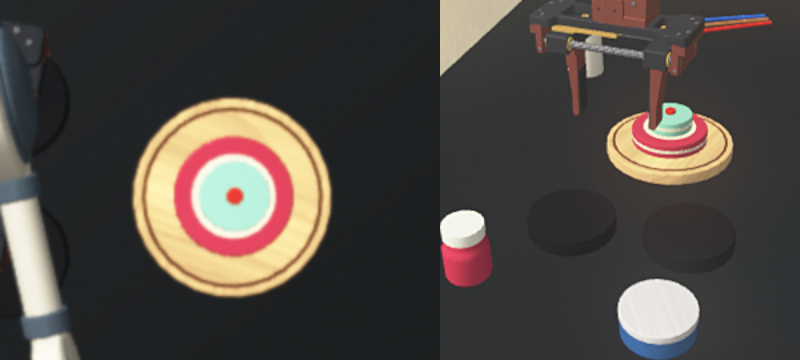

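The stack is concentric within 1 mm, with the cherry at (235,196) facing up. The tin, the jar and the black look-alikes are still in place, and the arm is clear.

```bash
python3 -c "
from cell import *
print(finish_job())"
```

```text
the job is handed in; nothing more can be done
None
```

The toy cake is stacked and the job is handed in at about 23 s of the 45 s allowed: in the last top view both tiers were within 1 mm of the board's centre with the cherry up, and the arm touched none of the other things on the table.

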